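Open the extending book rack one hole wider

ROBOT

A 6-joint arm with a two-finger parallel gripper is mounted at the origin on the work surface. World frame = base frame: x ahead of the robot, y to its left, z up, the work surface at z = 0. Lengths are in m, angles in degrees, forces in N, time in s.
With the tool pointing down it reaches from about 0.4 to 0.825 m from the base axis. Payload 7 kg.
Tool frame: the origin (TCP) lies midway between the tips of the shut fingers; the grasp point (between the pads) lies 19 mm behind it; z points along the fingers, y is the line along which they close (so a half turn about z gives the same grasp; the last joint's range is limited). The gripper opens to 88 mm and grips with 3 to 60 N. Pads are 19 mm wide; open, the fingers measure 130 mm over their backs; the gripper's body (78 mm by 193 mm) begins 47 mm behind the grasp point.
Start: joints at [86.121, 20.546, 0.682, 0, -70.136, -16.507], TCP at [0.235, 0.633, 0.227] pointing down, gripper open.
Joint ranges: [-176.03, 176.03], [-82.01, 121.73], [-58.28, 71.71], [-173.87, 95.51], [-174.79, -0.11], [-173.66, 173.66]. Speed limits (degrees/s): [136.94, 136.94, 172.46, 180, 180, 180].

INTERFACE

Orientations are given as [roll, pitch, yaw] about the fixed x, y, z axes, in that order (R = Rz(yaw) Ry(pitch) Rx(roll)).
In Python, from plant import ctrl gives the robot as it stands. The module is installed in compiled form; this text tells all that it offers.
- The arm moves only by the tool send_rows, never from a script. Its argument "plan" is a list that holds one entry, the list of rows, each a list of 6 numbers: the shift along the tool's x, y, z in shares of 60 cm (1.0 is 60 cm), then the turn, a rotation vector about the tool's x, y, z in a scale on which 1.0 is 120 degrees. A call has 1 to 8 rows; each row is the pose to reach, as a shift and turn from the pose commanded when the call began, along the tool's axes at that moment; what a row does not reach only later rows make up. A row lasts 1/12 s, in which the tool goes at most 41.7 mm and 7.16 degrees, less where a joint would pass 70% of its speed; a pose out of reach is approached as far as the arm can. A call with a gripper value outside its range is refused whole. "fingers" is the opening, from 0 (shut) to 1 (fully open), set as the call begins (left out, the last holds). The fingers move at their own pace and stop on an object; the grip force is fixed at half the most. Time passes only in rows, so rows that repeat a pose let the fingers close. It gives the time, the measured TCP pose, the force, the opening and the grip force at its end, in the units of the state.
- ctrl.get_obs(): the state, without advancing time (a new reading comes with each control period).
- ctrl.snapshot(name): name is "side" or "top" or "wrist"; returns a dict with "img" (384x512x3 uint8, red, green, blue), "K" (3x3 intrinsics, pixels), "pose" (4x4, takes a point from camera to world coordinates). Camera axes: x right, y down, z forward; pixel columns grow to the right and rows downward; lengths in m; the calibration is good to about 2 mm. A picture is of the moment at which its call begins. There is no depth.
- ctrl.close_job(): hands the job in; it is judged then, once.
The state is a dict: "clock": time; "joint_pos": joint angles; "qvel": joint speeds; "tau": joint torques, N m; "tool_pos": TCP position; "orientation": TCP orientation; "force": force on the tool from outside, world axes, zero at the start; "moment": the same for the moment, N m; "opening": finger opening in m; "gripper_force": force on a finger pad.
Only numpy, scipy, OpenCV 4.12 (cv2) and the standard library are available. Lean on these libraries where they do the work, as an engineer would, in place of code of your own. Each camera call takes 0.05 s, during which the arm holds its last target. There are 200 camera calls.

TASK

The extending book rack on the shop's display table is full: open it one hole wider for the next title. Pull the spring knob of its sliding end up until the pin is clear, draw that end outward, away from the books, to the next hole and let the pin go fully home in it. Finish holding on: still gripping the knob and keeping a firm, steady outward pull on it, so that the pin bears against the edge of its new hole; leave the books and the other things on the table where they are.

Things in the scene. Friction and masses are not known exactly. Their poses are not given: they have to be found in the camera images.
- rack: Extending book rack, 354 x 150 mm, screwed down to the table (it does not move), books standing in it between two grey upright bookend plates 130 mm wide, tops 160 mm above the table; one is fixed, at y = -177 mm. Origin: rack's centre on the table top, z up; +y = outward, the way its sliding end extends, away from the books; the knob is on the -x side, nearer the robot.
- tubes: The rack's two fixed 25 mm square bright steel tubes, along its y axis at x = -45 and +45 mm, tops 35 mm above the table; origin and axes as the rack. The front one (-45 mm) has a row of 10 mm holes, 40 mm apart, in its top.
- section (a joint): Position of the sliding end along the rack's +y, m: 0 with the pin in its first hole, 0.040 with it centred in the next hole outward (other holes at -0.040, 0.080; travel -0.020 to 0.085; about 1.2 N of friction, about 0.7 kg).
- bookend_top (a point): Middle of the top edge of the sliding end's grey bookend plate, 160 mm above the table, 90 mm inward (-y) of the knob's axis and 45 mm behind it (+x). The sliding end is this plate with two dark 31 mm square sleeves on the tubes, 120 mm long, tops 38 mm above the table, one carrying the knob. Axes as the rack.
- plunger (a joint): Lift of the lock plunger (knob and pin in one), m: 0 = pin fully home, 0.014 = upper stop. A spring pushes it down with 5.4 N at 0, about 12 N at full pull. The 8 mm pin with round end reaches 10 mm below the tube's top when home, so it is clear above 0.010 and has 1 mm of play in a hole. Let down between holes it rides on the tube and drops into a hole as it comes over it.
- knob_mid (a point): Centre of the black plunger knob: upright, round, 26 mm in diameter, 24 mm tall, on the front sleeve; 69 mm above the table with the pin home, moves with the knob. Under it a steel barrel 20 mm in diameter, top 56 mm above the table (30 mm flange at 43 mm). Free for fingers all round (bookend gusset 68 mm inward). Axes as the rack.
- knob: The same black plunger knob as a body; its origin lies on the knob's axis, 69 mm below the knob's centre.
- pin: The steel lock pin under the knob, 8 mm in diameter, in the hole and out of sight while home; its origin lies on its axis, 25 mm below the pin's end.
- next_hole (a point): Centre of the mouth of the next hole outward, 10 mm wide, in the front tube's top face, 35 mm above the table, 40 mm outward of the knob's axis at the start: just outside the sleeve's end, visible. Fixed; axes as the rack.
- book_a: Standing book next to the fixed bookend, 34 x 138 x 205 mm, black; origin centre of its underside (which stands on the tubes 35 mm above the table), z up its height, y across its thickness.
- book_b: Standing book in the middle, 26 x 130 x 190 mm, red; origin and axes likewise.
- book_c: Standing book next to the sliding bookend, 38 x 140 x 210 mm, blue; origin and axes likewise.
- paperback: The next title, a green paperback lying flat on the table beside the rack, 130 x 198 x 32 mm; origin centre of its underside. Not to be moved.
- tape: Black weighted tape dispenser beside the rack, on the other side, 150 x 62 x 92 mm; origin centre of its underside. Not to be moved.

How it is judged (in metres and radians):
On the way, in this order (a step that is already met when the one before it is completed fails the run):
1. the knob is pulled up and the pin is clear of its first hole (value of joint plunger above 0.0095 m and value of joint section below 0.01 m), for 0.05 s.
2. the sliding end is drawn outward (value of joint section above 0.025 m), for 0.05 s.
At the end, for the whole second after the job is handed in: Sliding end one hole further out (section 40.2 to 43.5 mm), pin home (plunger below 2 mm), fingers gripping the knob (over 3 N) and pulling outward so the pin bears on its hole (over 2 N); books upright, and they, paperback and tape dispenser within 15 mm of their start (value of joint section between 0.0402 and 0.0435 m and value of joint plunger below 0.002 m and contact force between pin and tubes above 2 N and contact force between the fingers and knob above 3 N and distance of each of book_a, book_b, book_c, paperback, tape from where it was at the start of the episode below 0.015 m and angle between each of book_a, book_b, book_c's own z axis and vertical below 0.15 rad); the arm keeps its last pose, push and grip.
It fails at once if a book is knocked over (angle between any of book_a, book_b, book_c's own z axis and vertical above 0.5 rad).
It fails at once if the paperback or the tape dispenser is shoved (distance of any of paperback, tape from where it was at the start of the episode above 0.03 m).
It also fails if it takes over 32 s, if anything falls off the work surface, if the arm or the gripper's body presses on something with over 40 N, if the wrist force passes 120 N, or if a joint passes its speed limit or range.

## Working session

There is one attempt and no reset: what is moved stays moved. The work goes in short steps, Python scripts to look and compute and a tool call to move; the robot and the scene stay as the last step left them, time stands still between calls to the robot, and variables do not carry over. Pictures are saved under pics/ and viewed, at most 10 in all, crops included, and the job is handed in when it is done.

Besides the shell and the picture viewer there is one more tool, called after "Emit:" as name(argument=value, ...), one argument or row to a line, values as JSON. send_rows: Moves the arm, as the interface text tells. Its arguments: {"type":"object","properties":{"plan":{"type":"array","items":{"type":"array","items":{"type":"array","items":{"type":"number"}}}},"fingers":{"type":"number"}},"required":["plan"]}

```bash
mkdir -p pics
python3 - <<'E'
from plant import ctrl
import cv2,numpy as np,pickle
o=ctrl.get_obs();print({k:np.round(v,3) for k,v in o.items()})
d={}
for n in("side","top","wrist"):
    s=ctrl.snapshot(n);d[n]=s;print(n,np.round(s["K"],1).tolist(),np.round(s["pose"],3).tolist())
pickle.dump(d,open("s0.pkl","wb"))
a=np.vstack([np.hstack([cv2.resize(d[n]["img"],(400,300)) for n in("side","top")])])
cv2.imwrite("pics/a.png",a[...,::-1])
cv2.imwrite("pics/top.png",cv2.resize(d["top"]["img"],(800,600))[...,::-1])
cv2.imwrite("pics/side.png",cv2.resize(d["side"]["img"],(800,600))[...,::-1])
E
```

```text
{'clock': np.float64(0.0), 'joint_pos': array([ 8.6124e+01,  2.0591e+01,  6.3500e-01, -2.1000e-02, -7.0134e+01,
       -1.6508e+01]), 'qvel': array([ 0.069,  0.024,  0.023, -0.052,  0.013, -0.059]), 'tau': array([ 1.0000e-03, -5.8272e+01,  2.9306e+01,  6.9970e+00,  7.0000e-03,
       -0.0000e+00]), 'tool_pos': array([0.235, 0.632, 0.226]), 'orientation': array([ 1.79908e+02, -7.00000e-03, -2.03910e+01]), 'force': array([-0.55 , -0.099, -0.78 ]), 'moment': array([ 0.052, -0.028, -0.024]), 'gripper_force': np.float64(0.0), 'opening': np.float64(0.088)}
side [[417.5, 0.0, 252.9], [0.0, 417.5, 196.1], [0.0, 0.0, 1.0]] [[0.999, 0.031, -0.017, 0.601], [0.035, -0.948, 0.317, -0.459], [-0.006, -0.317, -0.948, 1.492], [0.0, 0.0, 0.0, 1.0]]
top [[394.4, 0.0, 256.8], [0.0, 394.4, 186.2], [0.0, 0.0, 1.0]] [[-0.011, -0.986, 0.165, 0.363], [-1.0, 0.014, 0.015, -0.003], [-0.017, -0.165, -0.986, 1.376], [0.0, 0.0, 0.0, 1.0]]
wrist [[321.0, 0.0, 251.9], [0.0, 321.0, 195.8], [0.0, 0.0, 1.0]] [[-0.348, -0.892, -0.289, 0.314], [-0.937, 0.332, 0.106, 0.603], [0.002, 0.308, -0.951, 0.384], [0.0, 0.0, 0.0, 1.0]]
```

View pics/top.png

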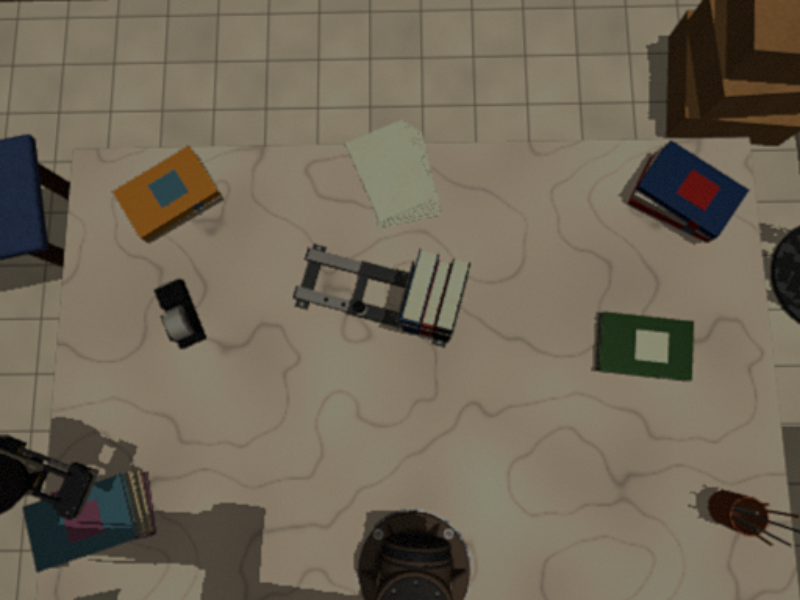

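View pics/side.png

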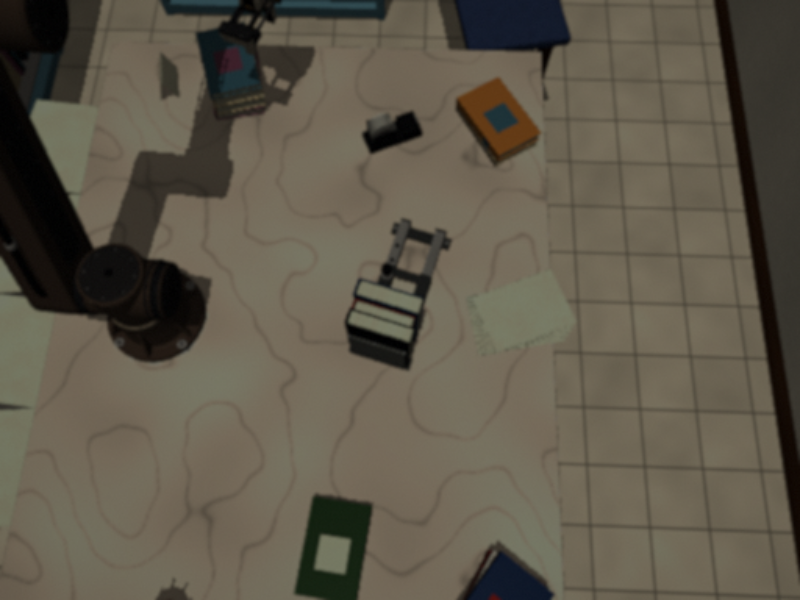

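The top view shows the rack around (380,295) with its knob near (360,308). The side view has the knob near (387,269). I'll enlarge both.

Run:
```python
import cv2,numpy as np,pickle
d=pickle.load(open("s0.pkl","rb"))
def c(n,x,y,w,h,k): 
    i=d[n]["img"][y:y+h,x:x+w]; i=np.clip(i.astype(float)*1.6,0,255).astype(np.uint8)
    return cv2.resize(i,None,fx=k,fy=k,interpolation=cv2.INTER_CUBIC)
a=np.hstack([c("top",180,150,65,65,6),c("side",235,135,65,65,6)])
cv2.imwrite("pics/b.png",a[...,::-1])
```

```text
(no output)
```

View pics/b.png

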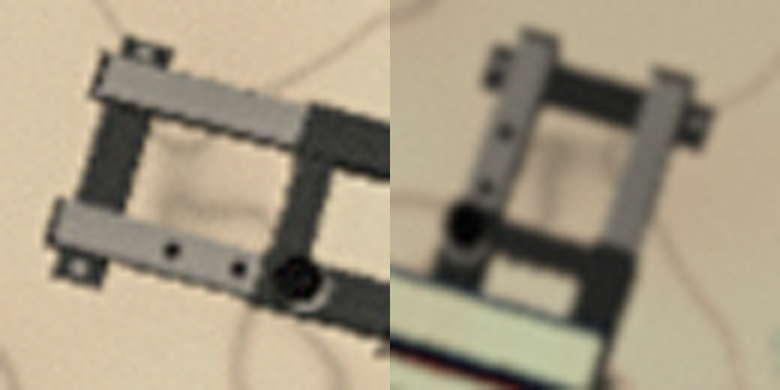

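The crop shows, in crop pixels: top view knob at (297,277), holes at (238,269) and (172,250). In the side view the knob is at (467,225) and the holes at (486,187) and (504,131).

```bash
cat > h.py <<'E'
import cv2,numpy as np
def P(s): return s["K"]@np.linalg.inv(s["pose"])[:3]
def tri(s1,p1,s2,p2):
    X=cv2.triangulatePoints(P(s1),P(s2),np.array(p1,float),np.array(p2,float));return (X[:3]/X[3]).ravel()
def ray(s,p,z):
    r=s["pose"][:3,:3]@np.linalg.inv(s["K"])@[*p,1];c=s["pose"][:3,3];return c+r*(z-c[2])/r[2]
E
python3 - <<'E'
from h import *
import pickle
d=pickle.load(open("s0.pkl","rb"));t,s=d["top"],d["side"]
f=lambda x,y,ox,oy:((x+.5)/6-.5+ox,(y+.5)/6-.5+oy)
for n,a,b,z in(("knob",(297,277),(77,225),.078),("h1",(238,269),(96,187),.035),("h2",(172,250),(114,131),.035)):
    a=f(*a,180,150);b=f(*b,235,135);print(n,tri(t,a,s,b),ray(t,a,z),ray(s,b,z))
for n,a,b in(("front",(60,222),None),("front end",(165,250),None)):pass
# tube front end top corners in the top view
print(ray(t,f(65,222,180,150),.035),ray(t,f(110,78,180,150),.035))
E
```

```text
knob [0.55138849 0.10963991 0.06749137] [0.54952966 0.1085349  0.078     ] [0.55205164 0.10564258 0.078     ]
h1 [0.56087724 0.14601129 0.0406222 ] [0.56080565 0.14612198 0.035     ] [0.56149959 0.14886611 0.035     ]
h2 [0.57130043 0.18306603 0.04457943] [0.57236044 0.18415181 0.035     ] [0.57148001 0.18756811 0.035     ]
[0.5895448 0.2460736 0.035    ] [0.67413916 0.22121707 0.035     ]
```

The manual's scale: shifts go in shares of 60 cm and turns go in shares of 120 degrees. Converting my numbers, 24 cm / 60 = 0.4, 21 cm / 60 = 0.35.

Emit:
send_rows(
  plan=[
    [[0.05, 0.035, -0.0067, 0, 0, 0], [0.1, 0.0717, -0.0133, 0, 0, 0], [0.15, 0.1083, -0.02, 0, 0, 0], [0.2, 0.145, -0.0267, 0, 0, 0], [0.25, 0.18, -0.0333, 0, 0, 0], [0.3, 0.2167, -0.04, 0, 0, 0], [0.35, 0.2533, -0.04, 0, 0, 0], [0.4, 0.29, -0.04, 0, 0, 0]],
  ],
)

```text
clock: 0.82
tool_pos: [0.4001, 0.3844, 0.2508]
orientation: [-180.0, 0.0, -20.4]
force: [0.5, 0.3, -0.1]
opening: 0.0876
gripper_force: 0.0
```

Run:
```python
from plant import ctrl
o=ctrl.get_obs();print(o["joint_pos"],o["tool_pos"],o["orientation"])
```

```text
[ 6.40752426e+01  8.33661219e+00 -1.25318789e+01 -3.98777208e-03
 -6.91008849e+01  5.55399374e+00] [0.40008277 0.3843785  0.25084414] [-1.79969159e+02  7.44775417e-04 -2.03721850e+01]
```

In the tool's units: 23.3 cm / 60 = 0.3883, 2.9 cm / 60 = 0.0483, -32 degrees / 120 = -0.2667.

Emit:
send_rows(
  plan=[
    [[0.0483, 0.0333, 0, 0, 0, -0.0333], [0.0967, 0.0667, 0, 0, 0, -0.0667], [0.1467, 0.1017, 0, 0, 0, -0.1], [0.195, 0.135, 0, 0, 0, -0.1333], [0.2433, 0.17, 0, 0, 0, -0.1667], [0.2917, 0.2033, 0, 0, 0, -0.2], [0.34, 0.2383, 0, 0, 0, -0.2333], [0.3883, 0.2717, 0, 0, 0, -0.2667]],
  ],
)

```text
clock: 1.48
tool_pos: [0.5617, 0.1503, 0.2505]
orientation: [-180.0, 0.0, 11.8]
force: [0.2, 1.0, 0.4]
opening: 0.0874
gripper_force: 0.0
```

In the tool's units: -56 degrees / 120 = -0.4667.

Emit:
send_rows(
  plan=[
    [[0, 0, 0, 0, 0, -0.0583], [0, 0, 0, 0, 0, -0.1167], [0, 0, 0, 0, 0, -0.175], [0, 0, 0, 0, 0, -0.2333], [0, 0, 0, 0, 0, -0.2917], [0, 0, 0, 0, 0, -0.35], [0, 0, 0, 0, 0, -0.4083], [0, 0, 0, 0, 0, -0.4667]],
  ],
)

```text
clock: 2.15
tool_pos: [0.5609, 0.1519, 0.2503]
orientation: [-180.0, 0.0, 68.0]
force: [0.2, 0.3, 0.6]
opening: 0.0876
gripper_force: 0.0
```

In the tool's units: -6.5 degrees / 120 = -0.0542.

Emit:
send_rows(
  plan=[
    [[0, 0, 0, 0, 0, -0.0542], [0, 0, 0, 0, 0, -0.0542], [0, 0, 0, 0, 0, -0.0542]],
  ],
)

```text
clock: 2.4
tool_pos: [0.561, 0.152, 0.2504]
orientation: [-180.0, 0.0, 73.9]
force: [0.1, 1.2, -0.3]
opening: 0.0878
gripper_force: 0.0
```

Run:
```python
from plant import ctrl
import cv2,pickle,numpy as np
o=ctrl.get_obs();print(o["joint_pos"],o["tool_pos"],o["orientation"],o["clock"])
s=ctrl.snapshot("wrist");pickle.dump(s,open("s1.pkl","wb"));print(s["pose"])
i=np.clip(s["img"]*1.6,0,255).astype(np.uint8)
cv2.imwrite("pics/w1.png",cv2.resize(i,(800,600),interpolation=cv2.INTER_CUBIC)[...,::-1])
```

```text
[ 3.44249090e+01  1.09314003e+01 -9.39619091e+00 -4.33422452e-03
 -6.96926696e+01  1.29483861e+02] [0.56099669 0.1519912  0.25038061] [-1.79983980e+02  1.30531037e-02  7.39072667e+01] 2.4
[[ 0.96083944 -0.26330599 -0.08635698  0.58512681]
 [-0.27710322 -0.91430183 -0.29540813  0.23241389]
 [-0.00117362  0.30776958 -0.9514602   0.40812866]
 [ 0.          0.          0.          1.        ]]
```

View pics/w1.png

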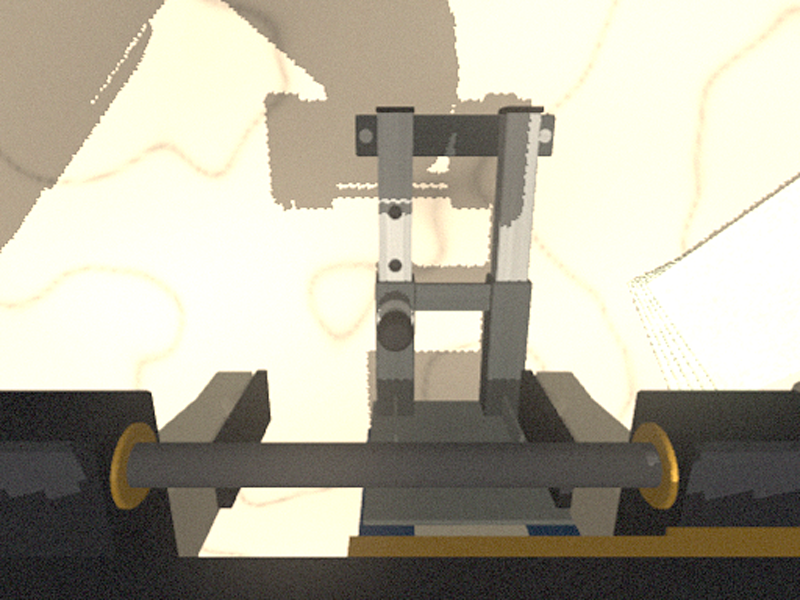

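The wrist picture shows the knob's top disc at about (395,334), the next hole at (395,265) and the one after at (395,212). The rack is aligned with the image columns.

Run:
```python
from h import *
import pickle
d=pickle.load(open("s0.pkl","rb"));t,s=d["top"],d["side"];w=pickle.load(open("s1.pkl","rb"))
g=lambda x,y:((x+.5)/1.5625-.5,(y+.5)/1.5625-.5)
f=lambda x,y,ox,oy:((x+.5)/6-.5+ox,(y+.5)/6-.5+oy)
k=ray(w,g(395,334),.081);h1=ray(w,g(395,265),.035);h2=ray(w,g(395,212),.035)
print(k,h1,h2)
for a in(((376,110),(378,280)),((413,110),(411,280)),((498,110),(496,280))):
    p,q=[ray(w,g(*u),.035) for u in a];print(np.degrees(np.arctan2(*(p-q)[:2])),p,q)
u=h2-h1;print("yaw",-np.degrees(np.arctan2(u[0],u[1])),np.linalg.norm(u),"knob exp",h1-u/np.linalg.norm(u)*.04)
print("h1 tri",tri(t,f(238,269,180,150),w,g(395,265)),"knob tri",tri(t,f(297,277,180,150),w,g(395,334)),tri(s,f(77,225,235,135),w,g(395,334)))
```

```text
[0.55055589 0.11102291 0.081     ] [0.56124006 0.14799975 0.035     ] [0.57229516 0.18643475 0.035     ]
15.992311293162935 [0.5790134  0.25749583 0.035     ] [0.54541667 0.14027076 0.035     ]
16.136585419332715 [0.60368532 0.25037864 0.035     ] [0.56979627 0.13324802 0.035     ]
13.151729511078772 [0.66034898 0.23403268 0.035     ] [0.63257429 0.11516431 0.035     ]
yaw -16.046874195304405 0.039993311031086755 knob exp [0.55018312 0.10955831 0.035     ]
h1 tri [0.56126572 0.1467608  0.03042998] knob tri [0.54994359 0.10879746 0.07503185] [0.5510585  0.10785298 0.07270344]
```

In the tool's units: 19.7 cm / 60 = 0.3283, 17 cm / 60 = 0.2833.

Emit:
send_rows(
  plan=[
    [[-0.0367, 0.0017, 0.0333, 0, 0, 0], [-0.0717, 0.0025, 0.0833, 0, 0, 0], [-0.0717, 0.0025, 0.1333, 0, 0, 0], [-0.0717, 0.0025, 0.1833, 0, 0, 0], [-0.0717, 0.0025, 0.2333, 0, 0, 0], [-0.0717, 0.0025, 0.2833, 0, 0, 0], [-0.0717, 0.0025, 0.3283, 0, 0, 0], [-0.0717, 0.0025, 0.3283, 0, 0, 0]],
  ],
)

```text
clock: 3.12
tool_pos: [0.5474, 0.1086, 0.0485]
orientation: [-179.6, 0.3, 73.9]
force: [-1.1, -1.4, -0.0]
opening: 0.0878
gripper_force: 0.0
```

Run:
```python
from plant import ctrl
import cv2,pickle,numpy as np
s=ctrl.snapshot("wrist");i=np.clip(s["img"]*1.6,0,255).astype(np.uint8)
cv2.imwrite("pics/w2.png",cv2.resize(i,(800,600),interpolation=cv2.INTER_CUBIC)[...,::-1])
o=ctrl.get_obs();print(o["tool_pos"],o["force"])
```

```text
[0.54899701 0.10924848 0.05131026] [-1.07485879  0.80255189 -0.05087911]
```

View pics/w2.png

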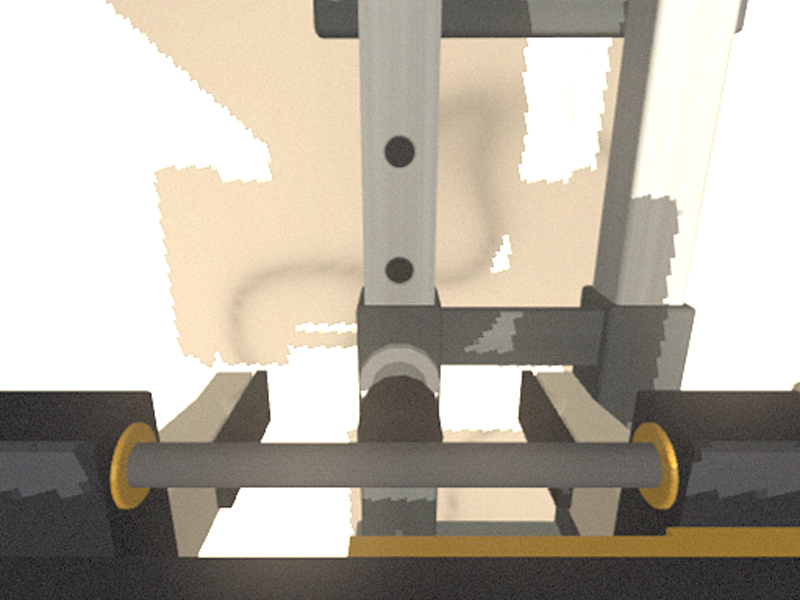

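The knob sits at column 400, midway between the finger tips at columns 270 and 520. Closing the fingers.

Emit:
send_rows(
  plan=[
    [[0, 0, 0, 0, 0, 0], [0, 0, 0, 0, 0, 0], [0, 0, 0, 0, 0, 0], [0, 0, 0, 0, 0, 0], [0, 0, 0, 0, 0, 0], [0, 0, 0, 0, 0, 0], [0, 0, 0, 0, 0, 0], [0, 0, 0, 0, 0, 0]],
  ],
  fingers=0,
)

```text
clock: 3.83
tool_pos: [0.5508, 0.1103, 0.0538]
orientation: [180.0, -0.0, 74.1]
force: [-0.6, 0.1, -0.1]
opening: 0.0398
gripper_force: 0.0
```

In the tool's units: -1.2 cm / 60 = -0.02, -1 cm / 60 = -0.0167.

Emit:
send_rows(
  plan=[
    [[0, 0, -0.0033, 0, 0, 0], [0, 0, -0.0067, 0, 0, 0], [0, 0, -0.01, 0, 0, 0], [0, 0, -0.0133, 0, 0, 0], [0, 0, -0.0167, 0, 0, 0], [0, 0, -0.02, 0, 0, 0], [0, 0, -0.02, 0, 0, 0], [0, 0, -0.02, 0, 0, 0]],
  ],
)

```text
clock: 4.5
tool_pos: [0.55, 0.11, 0.0651]
orientation: [-179.9, 0.0, 74.1]
force: [-2.6, 0.0, -8.9]
opening: 0.025
gripper_force: 30.0
```

In the tool's units: -0.45 cm / 60 = -0.0075, -0.4 cm / 60 = -0.0067.

Emit:
send_rows(
  plan=[
    [[0, 0, -0.0017, 0, 0, 0], [0, 0, -0.0033, 0, 0, 0], [0, 0, -0.005, 0, 0, 0], [0, 0, -0.0067, 0, 0, 0], [0, 0, -0.0075, 0, 0, 0], [0, 0, -0.0075, 0, 0, 0], [0, 0, -0.0075, 0, 0, 0]],
  ],
)

```text
clock: 5.08
tool_pos: [0.5501, 0.11, 0.0697]
orientation: [-179.9, 0.0, 74.1]
force: [-4.4, 1.6, -10.9]
opening: 0.0252
gripper_force: 30.0
```

Run:
```python
from plant import ctrl
import numpy as np
for k in range(4):
    ctrl.snapshot("top");o=ctrl.get_obs();print(o["tool_pos"],o["force"],o["opening"],o["gripper_force"])
```

```text
[0.55007725 0.1100648  0.06975864] [ -4.75846137   0.74313581 -10.33167336] 0.025389183031586195 29.99013215303421
[0.55007318 0.11002893 0.06974552] [ -5.43148827   1.75372248 -11.5013967 ] 0.025701843190094994 29.990228712558746
[0.55006835 0.11001148 0.06974141] [ -3.77964903   1.20828401 -10.65560756] 0.025242485106909754 29.990250170230865
[0.55005964 0.11002666 0.06974065] [ -5.28177549   1.12510965 -11.13016488] 0.025512958473206684 29.990353882312775
```

In the tool's units: 3 cm / 60 = 0.05, 2.5 cm / 60 = 0.0417.

Emit:
send_rows(
  plan=[
    [[0, 0, -0.0017, 0, 0, 0], [0, 0, -0.0017, 0, 0, 0], [0.0083, 0, -0.0017, 0, 0, 0], [0.0167, 0, -0.0017, 0, 0, 0], [0.025, 0, -0.0017, 0, 0, 0], [0.0333, 0, -0.0017, 0, 0, 0], [0.0417, 0, -0.0017, 0, 0, 0], [0.05, 0, -0.0017, 0, 0, 0]],
  ],
)

```text
clock: 5.95
tool_pos: [0.5584, 0.139, 0.0707]
orientation: [-179.9, 0.1, 74.1]
force: [-5.3, -0.3, -12.3]
opening: 0.0252
gripper_force: 30.0
```

In the tool's units: 1 cm / 60 = 0.0167, 0.8 cm / 60 = 0.0133.

Emit:
send_rows(
  plan=[
    [[0.0067, 0, 0, 0, 0, 0], [0.0133, 0, 0, 0, 0, 0], [0.0167, 0, 0, 0, 0, 0], [0.0167, 0, 0, 0, 0, 0], [0.0167, 0, 0, 0, 0, 0], [0.0167, 0, 0, 0, 0, 0]],
  ],
)

```text
clock: 6.45
tool_pos: [0.5613, 0.1492, 0.0707]
orientation: [-180.0, 0.0, 74.1]
force: [-5.1, 3.0, -11.5]
opening: 0.0251
gripper_force: 30.0
```

Run:
```python
from plant import ctrl
import numpy as np
L=[]
for k in range(4):
    ctrl.snapshot("top");o=ctrl.get_obs();L.append(np.r_[o["tool_pos"]*1000,o["force"],o["opening"]*1000])
m=np.mean(L,0);print(m.round(2));d=m[:2]-[550.07,110.02];a=np.radians(73.95);print("out",d@[np.cos(a),np.sin(a)],"side",d@[np.sin(a),-np.cos(a)])
```

```text
[561.33 149.16  70.71  -5.38   2.66 -12.43  25.41]
out 40.72635932434607 side -0.00043172250271316157
```

In the tool's units: 0.5 cm / 60 = 0.0083, -0.05 cm / 60 = -0.0008.

Emit:
send_rows(
  plan=[
    [[-0.0008, 0, 0, 0, 0, 0], [-0.0008, 0, 0.0017, 0, 0, 0], [-0.0008, 0, 0.0033, 0, 0, 0], [-0.0008, 0, 0.005, 0, 0, 0], [-0.0008, 0, 0.0067, 0, 0, 0], [-0.0008, 0, 0.0083, 0, 0, 0], [-0.0008, 0, 0.0083, 0, 0, 0], [-0.0008, 0, 0.0083, 0, 0, 0]],
  ],
)

```text
clock: 7.32
tool_pos: [0.5612, 0.1486, 0.0659]
orientation: [-180.0, 0.0, 74.1]
force: [-6.3, 3.3, -10.6]
opening: 0.0254
gripper_force: 30.0
```

```bash
cat >> h.py <<'E'
def st():
    from plant import ctrl
    L=[]
    for k in range(4):
        ctrl.snapshot("top");o=ctrl.get_obs();L.append(np.r_[o["tool_pos"]*1000,o["force"],o["opening"]*1000])
    m=np.mean(L,0);a=np.radians(73.95);u=np.array([np.cos(a),np.sin(a)])
    print(m.round(2),"out",(m[:2]-[550.07,110.02])@u,"Fout",m[3:5]@u,"clock",o["clock"])
E
python3 -c "import h;h.st()"
```

```text
[561.23 148.67  65.97  -5.72   3.01 -10.43  25.33] out 40.22638276638295 Fout 1.3146792605554058 clock 7.5167
```

In the tool's units: 0.4 cm / 60 = 0.0067, 0.3 cm / 60 = 0.005.

Emit:
send_rows(
  plan=[
    [[0, 0, 0.0017, 0, 0, 0], [0, 0, 0.0033, 0, 0, 0], [0, 0, 0.005, 0, 0, 0], [0, 0, 0.0067, 0, 0, 0], [0, 0, 0.0067, 0, 0, 0]],
  ],
)

```text
clock: 7.93
tool_pos: [0.5612, 0.1487, 0.0621]
orientation: [-180.0, 0.0, 74.1]
force: [-6.5, 2.7, -8.9]
opening: 0.0252
gripper_force: 30.0
```

```bash
python3 -c "import h;h.st()"
```

```text
[561.24 148.67  62.14  -6.59   2.5   -8.74  25.12] out 40.229758826402325 Fout 0.5846512232520773 clock 8.1333
```

In the tool's units: 0.5 cm / 60 = 0.0083, 0.4 cm / 60 = 0.0067.

Emit:
send_rows(
  plan=[
    [[0, 0, 0.0017, 0, 0, 0], [0, 0, 0.0033, 0, 0, 0], [0, 0, 0.005, 0, 0, 0], [0, 0, 0.0067, 0, 0, 0], [0, 0, 0.0083, 0, 0, 0], [0, 0, 0.0083, 0, 0, 0]],
  ],
)

```text
clock: 8.63
tool_pos: [0.5613, 0.1487, 0.0575]
orientation: [-180.0, 0.0, 74.1]
force: [-8.3, 3.4, -6.1]
opening: 0.0254
gripper_force: 30.0
```

```bash
python3 -c "import h;h.st()"
```

```text
[561.29 148.68  57.51  -8.11   2.39  -5.57  25.32] out 40.25927787222993 Fout 0.05417843401688569 clock 8.8333
```

In the tool's units: 0.2 cm / 60 = 0.0033, 0.1 cm / 60 = 0.0017.

Emit:
send_rows(
  plan=[
    [[0, 0, 0.0017, 0, 0, 0], [0, 0, 0.0033, 0, 0, 0], [0, 0, 0.0033, 0, 0, 0], [0, 0, 0.0033, 0, 0, 0]],
  ],
)

```text
clock: 9.17
tool_pos: [0.5615, 0.149, 0.0573]
orientation: [180.0, -0.0, 74.2]
force: [-14.0, 2.8, 9.9]
opening: 0.0253
gripper_force: 30.0
```

```bash
python3 -c "import h;h.st()"
```

```text
[561.54 148.96  57.34 -13.81   2.84  10.86  25.39] out 40.593642123127225 Fout -1.0891601456778564 clock 9.3667
```

Emit:
send_rows(
  plan=[
    [[0, -0.0007, -0.0017, 0, 0, 0], [0.0008, -0.0013, -0.0017, 0, 0, 0], [0.0017, -0.0013, -0.0017, 0, 0, 0], [0.0025, -0.0013, -0.0017, 0, 0, 0], [0.0025, -0.0013, -0.0017, 0, 0, 0], [0.0025, -0.0013, -0.0017, 0, 0, 0]],
  ],
)

```text
clock: 9.87
tool_pos: [0.5617, 0.1502, 0.0574]
orientation: [179.9, -0.0, 74.2]
force: [-8.2, 0.4, 0.0]
opening: 0.0251
gripper_force: 30.0
```

```bash
python3 -c "import h;h.st()"
```

```text
[ 5.6166e+02  1.5019e+02  5.7440e+01 -8.0000e+00  3.1000e-01  4.5000e-01
  2.5090e+01] out 41.810016330972466 Fout -1.9181303173179618 clock 10.0667
```

In the tool's units: 0.15 cm / 60 = 0.0025, 0.1 cm / 60 = 0.0017.

Emit:
send_rows(
  plan=[
    [[0.0008, 0, 0, 0, 0, 0], [0.0017, 0, 0, 0, 0, 0], [0.0025, 0, 0, 0, 0, 0], [0.0025, 0, 0, 0, 0, 0], [0.0025, 0, 0, 0, 0, 0]],
  ],
)

```text
clock: 10.48
tool_pos: [0.5617, 0.1504, 0.0574]
orientation: [180.0, 0.1, 74.1]
force: [-8.7, -4.3, 2.2]
opening: 0.025
gripper_force: 30.0
```

```bash
python3 -c "import h;h.st()"
```

```text
[561.67 150.46  57.41  -7.54  -4.14   1.6   25.42] out 42.069021149866145 Fout -6.060250731789233 clock 10.6833
```

In the tool's units: 0.2 cm / 60 = 0.0033, 0.16 cm / 60 = 0.0027.

Emit:
send_rows(
  plan=[
    [[0.0013, 0, 0, 0, 0, 0], [0.0027, 0, 0, 0, 0, 0], [0.0033, 0, 0, 0, 0, 0], [0.0033, 0, 0, 0, 0, 0], [0.0033, 0, 0, 0, 0, 0], [0.0033, 0, 0, 0, 0, 0]],
  ],
)

```text
clock: 11.18
tool_pos: [0.5617, 0.1508, 0.0574]
orientation: [-180.0, 0.2, 74.1]
force: [-7.2, -9.7, 3.4]
opening: 0.0255
gripper_force: 30.0
```

Run:
```python
import h,cv2,numpy as np
from plant import ctrl
h.st()
s=ctrl.snapshot("wrist");i=np.clip(s["img"]*1.6,0,255).astype(np.uint8)
t=ctrl.snapshot("top")["img"][140:240,170:310]
cv2.imwrite("pics/w3.png",np.hstack([cv2.resize(i,(400,300)),cv2.resize(np.clip(t*1.6,0,255).astype(np.uint8),(400,300))])[...,::-1])
```

```text
[561.67 150.75  57.39  -6.97 -10.7    3.66  25.31] out 42.346008320949124 Fout -12.204552515949693 clock 11.3833
```

View pics/w3.png

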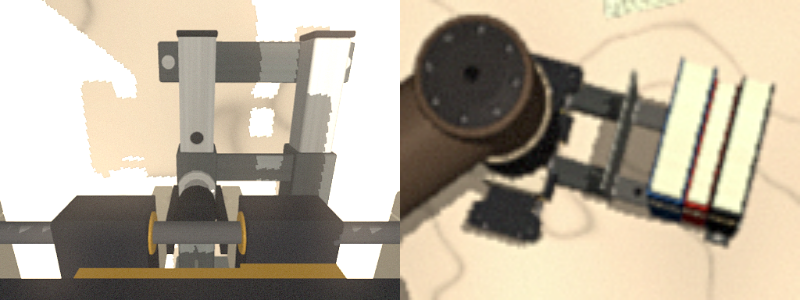

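The wrist view (left) shows one hole still ahead, at about (196,137), with the knob in the fingers. The top view (right) shows the books upright. The outward pull is a steady 12 N and the pin is home, so I'm handing in.

```bash
python3 -c "
from plant import ctrl
print(ctrl.close_job())"
```

```text
the job is handed in; nothing more can be done
None
```

The job is handed in, verdict not reported: by my readings the rack is one hole wider with the pin home, the knob is still gripped (30 N) under a steady outward pull of about 12 N, and the books are upright.

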